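# Clamp a fuel injector with the slip-clutch cap

## Task

Take the fuel injector (the tall part with the side connector) out of the black rack and stand it nozzle-down in the bore of the clamp's sliding carriage, then push the carriage gently in under the spindle until it comes up against its stop. Then turn the round ratchet cap on top of the clamp clockwise until its clutch slips, one to three clicks and no more, and let go so that the injector is left clamped. Leave the other things on the bench where they are.

Things in the scene. Friction and masses are not known exactly. Their poses are not given: they have to be found in the camera images.
- press: Injector clamp, fixed to the bench: base plate (10 mm thick, 120 mm wide, x = -210 to +65 mm), two columns at y = +-50 mm (80 mm free between) and a head (50 mm along x, 130 along y, 115 to 140 mm above the bench). Origin: on the bench under the axis of cap and spindle. +x: the way the carriage is pushed in; z up.
- carriage: The clamp's carriage, a steel slide along the clamp's x axis; origin under its bore, 10 mm above the bench, axes parallel to the clamp's. Fully out its bore is at x = -110 mm in the clamp's frame; at its stop x = 0, bore under the spindle. It stays where it is left, takes about 3 N to slide, and must not be pushed with more than 40 N.
- nest (a point): Centre of the mouth of the bore in the carriage, 34 mm above the bench (bore 19 mm wide, 20 mm deep, chamfered), in a steel block 56 x 50 mm. Moves with the carriage; axes parallel to the clamp's.
- lug_face (a point): Middle of the top edge of the outer face of the carriage's push lug, an upright plate 12 mm thick, 44 mm wide (along the clamp's y), 10 to 44 mm above the bench, this face 94 mm from the bore's axis on the -x side. Push it along the clamp's +x. The base plate (10 mm high) lies below and in front of it.
- cap_grip (a point): Centre of the ratchet cap: round, knurled, dark steel, 30 mm diameter, 28 mm high, axis vertical, from 158 to 186 mm above the bench (this point at 172). It neither rises nor sinks. Clockwise from above lowers the spindle 3 mm per rad. Running free it takes about 0.1 N m while moving (0.02 to 0.08 once stopped); its slip clutch gives at 0.22 N m (0.17 or more stays on when stopped). It is sprung: up to 0.15 rad of give, taken back when let go.
- sleeve_mid (a point): Middle of the sleeve (22 mm diameter, 18 mm high) under the cap, 149 mm above the bench; it drives the spindle. It turns with the cap until the clutch slips, then stands still while the cap turns on at a steady 0.22 N m. A click is 20 degrees (0.35 rad) of cap on sleeve, without a jolt; over 1.35 rad of cap on sleeve is too much. Grip the cap only, not the sleeve.
- spindle: Vertical, non-turning spindle, 10 mm thick, with a 16 mm wide foot, under the head. Origin on its axis in the head, 36 mm above the foot's lower face, give or take 2 mm as the foot happens to be set: so the gap to the injector (2 to 6 mm, 0.6 to 2 rad of cap) is not known beforehand. After touching, the torque rises to slipping within 0.1 to 0.5 rad.
- injector_mid (a point): Middle (half-way up) of the fuel injector, standing upright, 78 mm long, about 0.13 kg. Its upper 32 mm are a cylinder 20 mm diameter with flat top, the place to grip. Seated in rack or carriage its shoulder rests on the surface, the nozzle 18 mm deep in the bore, and this point is 21 mm above the surface. Any turn about its axis is right. x axis: towards its connector.
- injector: The same injector: origin at the nozzle's tip, z up. From the bottom: nozzle 16 mm diameter, 18 mm long, tapered end; shoulder 22 mm diameter, 16 mm high; waist 16 mm diameter, 12 mm high; head 20 mm diameter, 32 mm high. A black connector 10 mm wide juts out 22 mm from the axis along +x, 35 to 47 mm above the bottom.
- rack: Fixed black rack, 165 (x) x 50 (y) x 30 mm high, with three bores 50 mm apart along its x axis (middle one at its centre), origin under its centre. The injector stands in one, plugs in the other two.
- plug_a: Bystander: short plug in the rack, 47 mm long, 22 mm wide, white stem; origin at its bottom.
- plug_b: Bystander: the same as plug_a.
- jar: Bystander: jar 60 mm diameter, 85 mm high, standing; origin at its bottom.
- wrench: Bystander: wrench 160 mm long lying flat.
- screwdriver: Bystander: screwdriver 190 mm long lying flat.
- tray: Bystander: open steel tray 130 x 100 x 30 mm with two rings in it; origin under its centre.
Things that resemble listed ones, but are neither listed nor needed, are in the scene too. Leave any green look-alike of the injector alone.

How it is judged:
By the outcome, as a careful person would: the job done as asked, in the order asked, and still so for the second after the job is handed in, with the robot touching nothing.
It also fails if it takes over 72 s, if anything falls off the work surface, if the arm or the gripper's body presses on something with over 40 N, if the wrist force passes 120 N, or if a joint passes its speed limit or range.

## Robot

A 6-joint arm with a two-finger parallel gripper is mounted at the origin on the work surface. World frame = base frame: x ahead of the robot, y to its left, z up, the work surface at z = 0. Lengths are in mm, angles in degrees, forces in N, time in s.
With the tool pointing down it reaches from about 350 to 850 mm from the base axis. Payload 8.1 kg.
Tool frame: the origin (TCP) lies at the very end of the fingers, on their centre line; the grasp point (between the pads) lies 19 mm behind it; z points along the fingers, y is the direction in which the jaws open and shut (so a half turn about z gives the same grasp; the last joint's range is limited). The gripper opens to 85 mm and grips with 20 to 120 N. Pads are 22 mm wide; open, the fingers measure 114 mm over their backs; the gripper's body (76 mm by 85 mm) begins 54 mm behind the grasp point. The pads swing forward as they close: fully open they stand 13 mm farther back than shut.
Start: joints at [65.237, 7.471, 85.268, -0, 87.261, -4.893], TCP at [203.913, 564.291, 208.992] pointing down, gripper open.
Joint ranges: [-169.43, 169.43], [-51.17, 129.36], [1.28, 143.12], [-76.62, 256.62], [0, 156.53], [-152.29, 152.29]. Speed limits (degrees/s): [136.94, 136.94, 159.86, 180, 180, 180].

## Interface

Orientations are given as [roll, pitch, yaw] about the fixed x, y, z axes, in that order (R = Rz(yaw) Ry(pitch) Rx(roll)).
In Python, from bench import r, eyes gives the robot as it stands. The module is installed in compiled form; this text tells all that it offers.
- The arm moves only by the tool play_rows, never from a script. Its argument "deltas" is a list of rows, each a list of 3 entries, a list of its own where there are three numbers: the shift along the tool's x, y, z in m, then the turn, a rotation vector about the tool's x, y, z in rad, then the closure, from 0 (fully open) to 1 (shut). A call has 1 to 8 rows; each row shifts and turns the pose as measured when the row begins, along the tool's axes as they then stand; what a row does not reach is not made up. A row lasts 1/8 s, in which the tool goes at most 62.5 mm and 10.7 degrees, less where a joint would pass 70% of its speed; a pose out of reach is approached as far as the arm can. A call with a gripper value outside its range is refused whole. The fingers move at their own pace and stop on an object; "force" is the grip in N (left out, the last holds). Time passes only in rows, so rows that do not move let the fingers close. It gives the time, the measured TCP pose, the force and the opening at its end, in the units of the state.
- r.sense(): the state, without advancing time (a new reading comes with each control period).
- eyes.snapshot(name): name is "scene" or "top" or "wrist"; returns the picture (420x560x3 uint8, red, green, blue); there is no depth.
- eyes.get_calibration(name): a dict with "mtx" (3x3 intrinsics, pixels), "R" (3x3) and "t" (3): a world point X has camera coordinates R X + t; the wrist camera has in their place "T_tool_cam" (4x4, takes a point from camera to tool coordinates, whose origin is the TCP and whose axes are the flange's). Camera axes: x right, y down, z forward; pixel columns grow to the right and rows downward; lengths in mm; the calibration is good to about 2 mm. A picture is of the moment at which its call begins: read the wrist's pose just before it. get_calibration takes no time and is no camera call.
- r.hand_in(): hands the job in, once; it reports no verdict.
The state is a dict: "time": time; "joint_pos": joint angles; "qd": joint speeds; "joint_efforts": joint torques, N m; "tool_pos": TCP position; "tcp_rot": TCP orientation; "ft_force": force on the tool from outside, world axes, zero at the start; "wrist_torque": the same for the moment, N m; "finger_gap": finger opening in mm.
Only numpy, scipy, OpenCV 4.12 (cv2) and the standard library are available. Lean on these libraries where they do the work, as an engineer would, in place of code of your own. Each camera call takes 0.05 s, during which the arm holds its last target. There are 200 camera calls.

## Working session

There is one attempt and no reset: what is moved stays moved. The work goes in short steps, Python scripts to look and compute and a tool call to move; the robot and the scene stay as the last step left them, time stands still between calls to the robot, and variables do not carry over. Pictures are saved under pics/ and viewed, about 8 in all and at most 12, crops included, and the job is handed in when it is done.

Besides the shell and the picture viewer there is one more tool, called as name(argument=value, ...), one argument or row to a line, values as JSON. play_rows: Moves the arm, as the interface text tells. Its arguments: {"type":"object","properties":{"deltas":{"type":"array"},"force":{"type":"number"}},"required":["deltas"]}

```bash
mkdir -p pics; python3 - <<'E'
from bench import r, eyes
import cv2, numpy as np
print(r.sense())
for n in("scene","top"):
    im=eyes.snapshot(n); cv2.imwrite(f"pics/{n}0.png",cv2.resize(im[:,:,::-1],(784,588),interpolation=cv2.INTER_CUBIC))
    np.save(f"pics/{n}0.npy",im)
for n in("scene","top","wrist"): print(n,eyes.get_calibration(n))
E
```

```text
{'time': 0.0, 'joint_pos': array([ 6.52349637e+01,  7.51408778e+00,  8.53306409e+01, -6.10193973e-04,
        8.72630174e+01, -4.89265081e+00]), 'qd': array([-0.15721472,  0.04512674, -0.00058461, -0.05068946,  0.0290102 ,
        0.13810016]), 'joint_efforts': array([-6.63345945e-04, -5.69399035e+01, -5.00543010e+01, -1.54449731e-05,
        1.47143978e-02,  1.12230370e-05]), 'tool_pos': array([203.67839731, 563.72342512, 207.94207805]), 'tcp_rot': array([-1.79892594e+02, -8.58235047e-03,  1.60127636e+02]), 'ft_force': array([-0.0320963 , -0.80100377, -0.42021617]), 'wrist_torque': array([-0.0174545 ,  0.00537449,  0.08388566]), 'finger_gap': 85.39674686922183}
scene {'mtx': array([[421.73542296,   0.        , 280.25541205],
       [  0.        , 421.73542296, 214.80385122],
       [  0.        ,   0.        ,   1.        ]]), 'R': array([[ 0.88148677,  0.47210572, -0.00986282],
       [ 0.25052102, -0.48525823, -0.83771336],
       [-0.40027528,  0.7359624 , -0.54602111]]), 't': array([-510.21270651,  -37.99384872, 1408.35150456])}
top {'mtx': array([[410.77889496,   0.        , 27
[... 151 characters left out ...]
999,  0.00637684],
       [-0.96074348, -0.19120583, -0.20102809],
       [ 0.19842784,  0.03285344, -0.97956472]]), 't': array([ -81.16361236,  581.70673322, 1031.28028692])}
wrist {'mtx': array([[319.78212017,   0.        , 278.89693191],
       [  0.        , 319.78212017, 212.92252763],
       [  0.        ,   0.        ,   1.        ]]), 'T_tool_cam': array([[-2.54547993e-05, -9.56931352e-01, -2.90314289e-01,
         7.39800764e+01],
       [ 9.99999964e-01,  5.33486021e-05, -2.63527326e-04,
         1.17235308e+00],
       [ 2.67665422e-04, -2.90314286e-01,  9.56931316e-01,
        -1.64694716e+02],
       [ 0.00000000e+00,  0.00000000e+00,  0.00000000e+00,
         1.00000000e+00]])}
```

View pics/top0.png

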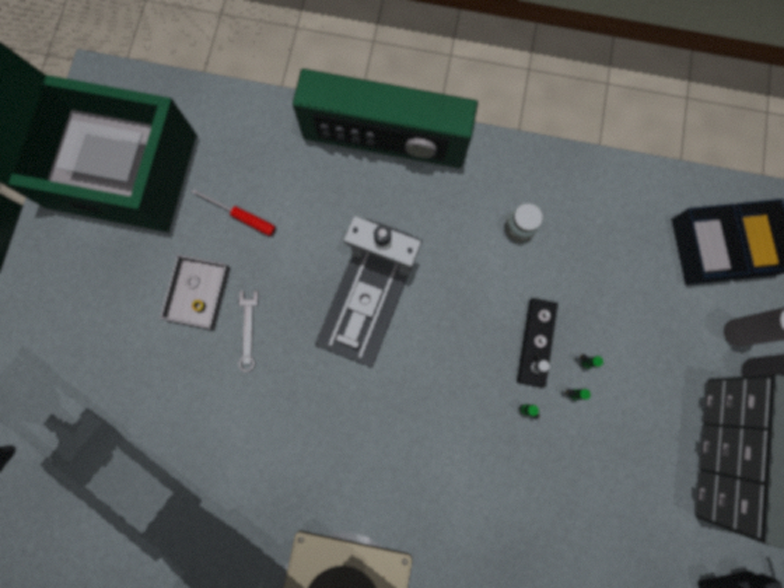

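View pics/scene0.png

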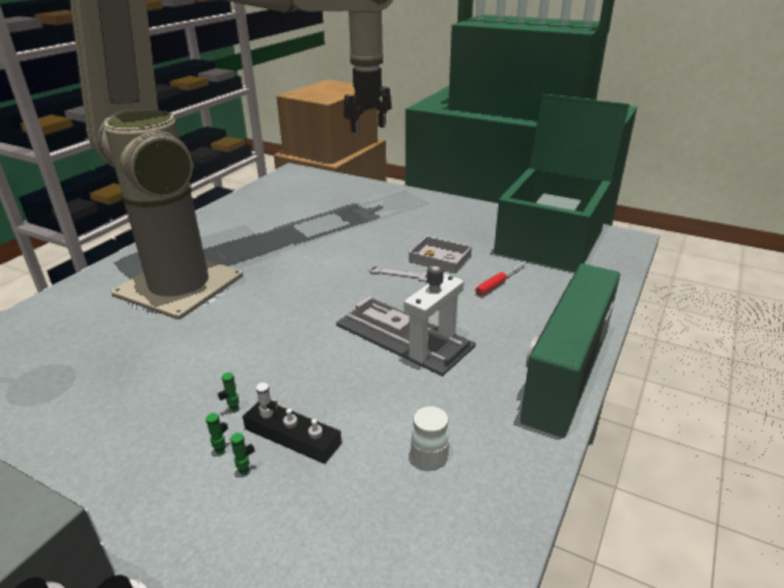

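The top view shows the clamp: cap at about (383,235), nest (365,298), lug (348,332). The rack is at about (537,342). Injector candidates are the white/grey part in the rack's near bore (543,366) and three green look-alikes at (593,362), (580,394) and (530,411). The rack part fits: it's in the rack, tall, not green and has a side connector. I'll confirm that with one crop and measure.

```bash
cat > h.py <<'E'
import numpy as np, cv2
from bench import r, eyes
from scipy.spatial.transform import Rotation as Ro
def cam(n, st=None):
    c=eyes.get_calibration(n); K=c["mtx"]
    if n!="wrist": return K,c["R"],c["t"]
    T=c["T_tool_cam"]; W=np.eye(4); W[:3,:3]=Ro.from_euler('xyz',st["tcp_rot"],degrees=True).as_matrix(); W[:3,3]=st["tool_pos"]
    M=np.linalg.inv(W@T); return K,M[:3,:3],M[:3,3]
def back(C,u,v,z):
    K,R,t=C; d=R.T@np.linalg.inv(K)@[u,v,1]; o=-R.T@t
    return (o+d*(z-o[2])/d[2])[:2]
def proj(C,P):
    K,R,t=C; q=(K@(R@np.atleast_2d(P).T+t[:,None])).T; return q[:,:2]/q[:,2:]
E
python3 - <<'E'
from h import *
C=cam("top")
for n,u,v,z in [("inj",543,366,90),("plug1",540,341,59),("plug2",544,315,59),("rackA",543,299,30),("rackB",532,385,30),("cap",383,234,186),("nest",365,298,34),("lugtop",347,340,44),("base1",317,348,10),("base2",372,365,10),("jar",527,215,85),("g1",593,362,78),("g2",530,411,78)]:
    print(n,back(C,u/1.4,v/1.4,z).round(1))
a=np.load("pics/top0.npy")[200:310,340:450,::-1]; b=np.load("pics/top0.npy")[140:270,210:310,::-1]; s=np.load("pics/scene0.npy")[255:345,130:250,::-1]; s2=np.load("pics/scene0.npy")[180:270,230:350,::-1]
R=lambda x:cv2.resize(x,(400,300),interpolation=cv2.INTER_CUBIC)
cv2.imwrite("pics/c1.png",np.vstack([np.hstack([cv2.resize(a,(300,300)),np.zeros((300,30,3),np.uint8),cv2.resize(b,(231,300)),np.zeros((300,239,3),np.uint8)]),np.hstack([R(s),R(s2)])]))
E
```

```text
inj [ 481.1 -272. ]
plug1 [ 529.  -268.1]
plug2 [ 578.8 -268.6]
rackA [ 615.1 -269.5]
rackB [ 448.4 -272.2]
cap [638.3  51.4]
nest [549.1  69.1]
lugtop [462.3  85.5]
base1 [438.7 142. ]
base2 [427.5  31. ]
jar [ 757.2 -203.6]
g1 [ 507.2 -363.2]
g2 [ 399.  -263.5]
```

View pics/c1.png

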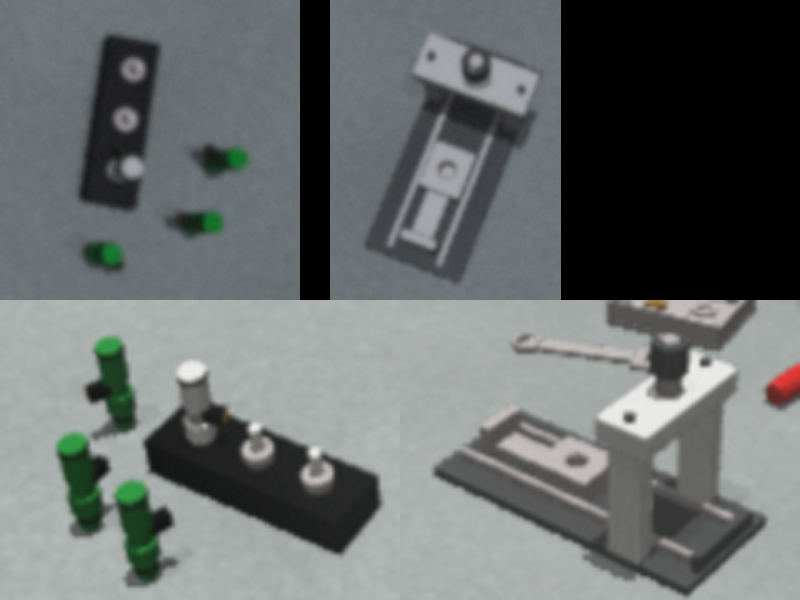

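The crop confirms it: the silver part with the dark connector stands in the rack's end bore nearest the robot, and the other two bores hold plugs. I'll set out via the clamp for a close look.

```bash
cat >> h.py <<'E'
def to(x,y,z,yaw):
    "tool-axis shift (m) and turn (rad) from the measured pose to a tool-down pose"
    s=r.sense(); R=Ro.from_euler('xyz',s["tcp_rot"],degrees=True)
    d=R.inv().apply(np.array([x,y,z])-s["tool_pos"])/1000
    w=(R.inv()*Ro.from_euler('xyz',[180,0,yaw],degrees=True)).as_rotvec()
    print("t",round(s["time"],2),"pos",s["tool_pos"].round(1),"rot",s["tcp_rot"].round(1),"F",s["ft_force"].round(1),"M",s["wrist_torque"].round(3),"gap",round(s["finger_gap"],1),"q6",s["joint_pos"][5].round(1))
    print("shift",d.round(4),"turn",w.round(3))
E
```

play_rows(
  deltas=[
    [[-0.046, -0.035, -0.004], [0, 0, 0], 0],
    [[-0.046, -0.035, -0.004], [0, 0, 0], 0],
    [[-0.046, -0.035, -0.004], [0, 0, 0], 0],
    [[-0.046, -0.035, -0.004], [0, 0, 0], 0],
    [[-0.046, -0.035, -0.004], [0, 0, 0], 0],
    [[-0.046, -0.035, -0.004], [0, 0, 0], 0],
    [[-0.046, -0.035, -0.004], [0, 0, 0], 0],
    [[-0.046, -0.035, -0.004], [0, 0, 0], 0],
  ],
)

```text
time: 1.1
tool_pos: [458.2, 165.9, 237.1]
tcp_rot: [-179.6, -0.1, 160.6]
ft_force: [0.8, 0.9, -0.1]
finger_gap: 85.0
```

```bash
python3 -c "
from h import *
to(500,80,240,169)"
```

```text
t 1.1 pos [458.2 165.9 237.1] rot [-1.796e+02 -1.000e-01  1.606e+02] F [ 0.8  0.9 -0.1] M [ 0.009 -0.019 -0.043] gap 85.0 q6 -56.5
shift [-0.0679 -0.0671 -0.0026] turn [-0.007 -0.003 -0.147]
```

play_rows(
  deltas=[
    [[-0.034, -0.033, -0.001], [0, 0, -0.07], 0],
    [[-0.034, -0.031, -0.001], [-0.007, 0, -0.075], 0],
    [[0, 0, 0], [0, 0, 0], 0],
  ],
)

```text
time: 1.48
tool_pos: [505.9, 77.8, 238.5]
tcp_rot: [-180.0, -0.2, 168.8]
ft_force: [-0.0, 0.2, -1.2]
finger_gap: 85.5
```

```bash
python3 - <<'E'
from h import *
to(481,-272,180,180)
s=r.sense(); im=eyes.snapshot("wrist"); np.savez("pics/w1.npz",im=im,p=s["tool_pos"],a=s["tcp_rot"])
cv2.imwrite("pics/w1.png",cv2.resize(im[:,:,::-1],(784,588),interpolation=cv2.INTER_CUBIC))
E
```

```text
t 1.48 pos [505.9  77.8 238.5] rot [-180.    -0.2  168.8] F [-0.   0.2 -1.2] M [-0.018  0.016  0.042] gap 85.5 q6 -75.9
shift [-0.0435 -0.348   0.0585] turn [-0.    -0.004 -0.195]
```

View pics/w1.png

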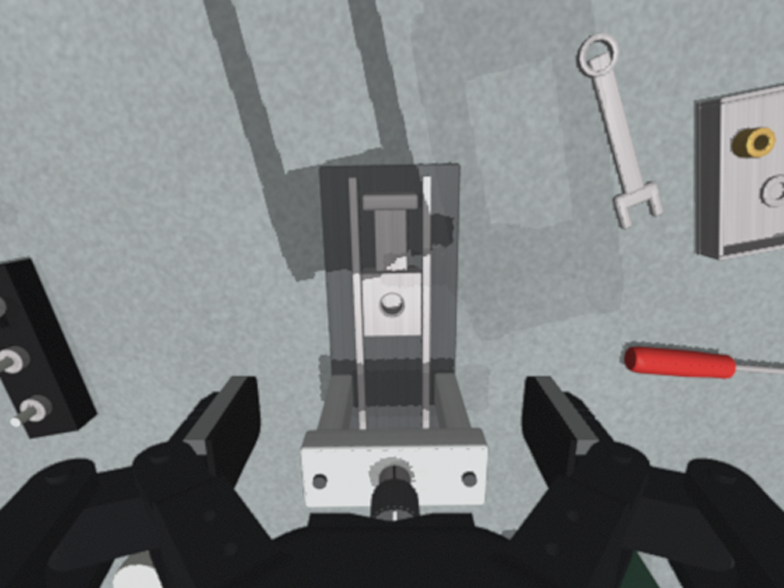

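The wrist view shows the nest bore at (392,304), the lug's outer top edge from (363,195) to (417,195), the base plate's outer corners (320,165) and (460,164), and the head's front top edge at y≈447.

```bash
python3 - <<'E'
from h import *
d=np.load("pics/w1.npz"); C=cam("wrist",{"tool_pos":d["p"],"tcp_rot":d["a"]})
for n,u,v,z in [("nest",392,304,34),("lugL",363,195,44),("lugR",417,195,44),("bL",320,165,10),("bR",460,164,10),("bl2",331,372,10),("br2",455,374,10),("hL",305,447,140),("hR",486,446,140),("hBL",302,505,140),("hBR",487,503,140),("blkL",363,336,34),("blkR",422,334,34),("blkTL",363,272,34),("blkTR",422,272,34),("plug_far",35,408,59)]:
    print(n,back(C,u/1.4,v/1.4,z).round(1))
E
```

```text
nest [548.2  71.8]
lugL [452.8  67.3]
lugR [461.  108.9]
bL [423.4  34.5]
bR [445.5 150.4]
bl2 [ 6.117e+02 -6.000e-01]
br2 [636.9 116.5]
hL [604.4   0. ]
hR [627.4 121.2]
hBL [650.5 -13.9]
hBR [674.2 115.7]
blkL [572.3  41. ]
blkR [580.5  92.4]
blkTL [515.6  53.2]
blkTR [525.3 102.2]
plug_far [ 573.4 -248.7]
```

play_rows(
  deltas=[
    [[-0.006, -0.05, 0], [0, 0, -0.03], 0],
    [[-0.006, -0.05, 0], [0, 0, -0.03], 0],
    [[-0.006, -0.05, 0.0], [0, 0, -0.03], 0],
    [[-0.006, -0.05, 0.0], [0, 0, -0.03], 0],
    [[-0.001, -0.05, 0.015], [0, 0, -0.03], 0],
    [[0.005, -0.05, 0.015], [0, 0, -0.03], 0],
    [[0.008, -0.045, 0.015], [0, 0, -0.015], 0],
    [[0, 0, 0.01], [0, 0, 0], 0],
  ],
)

```text
time: 2.52
tool_pos: [481.4, -265.1, 180.2]
tcp_rot: [179.7, -0.3, -179.1]
ft_force: [-0.0, 0.5, 0.5]
finger_gap: 85.5
```

```bash
python3 - <<'E'
from h import *
to(481,-272,180,180)
s=r.sense(); im=eyes.snapshot("wrist"); np.savez("pics/w2.npz",im=im,p=s["tool_pos"],a=s["tcp_rot"])
cv2.imwrite("pics/w2.png",cv2.resize(im[:,:,::-1],(784,588),interpolation=cv2.INTER_CUBIC))
E
```

```text
t 2.52 pos [ 481.4 -265.1  180.2] rot [ 179.7   -0.3 -179.1] F [-0.   0.5  0.5] M [ 0.065  0.044 -0.035] gap 85.5 q6 -125.1
shift [ 0.0005 -0.0069  0.0001] turn [ 0.004 -0.005  0.015]
```

View pics/w2.png

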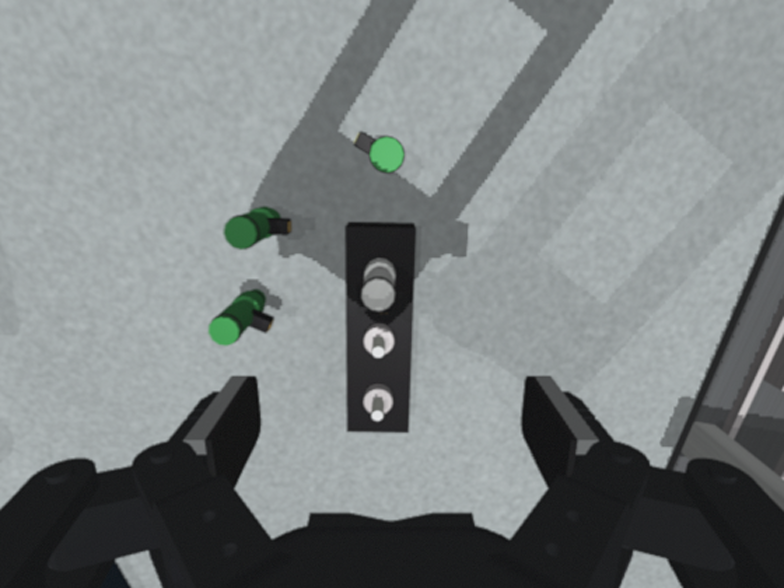

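The wrist view shows the injector's top at (377,294), with the plugs at (378,340) and (377,405). The greens are clear, the nearest at (387,153).

```bash
python3 - <<'E'
from h import *
d=np.load("pics/w2.npz"); C=cam("wrist",{"tool_pos":d["p"],"tcp_rot":d["a"]})
for n,u,v,z in [("inj",377.5,294,90),("injshoulder",380,273,46),("p1",378,351,59),("p2",377,415,59),("r1",347,224,30),("r2",415,224,30),("r3",347,431,30),("r4",408,431,30),("g",387,153,78),("g3",225,330,78),("g2",241,231,78)]:
    print(n,back(C,u/1.4,v/1.4,z).round(1))
E
```

```text
inj [ 482.2 -271.3]
injshoulder [ 479.9 -270.7]
p1 [ 532.1 -271.4]
p2 [ 582.2 -271.8]
r1 [ 448.8 -294.3]
r2 [ 448.1 -246.7]
r3 [ 614.7 -296.4]
r4 [ 614.1 -247.3]
g [ 402.2 -266.7]
g3 [ 510.8 -368.3]
g2 [ 447.7 -353.1]
```

play_rows(
  deltas=[
    [[0, -0.006, 0.04], [0.004, -0.005, 0.015], 0],
    [[0, 0, 0.04], [0, 0, 0], 0],
    [[0, 0, 0.022], [0, 0, 0], 0.3],
    [[0, 0, 0.012], [0, 0, 0], 0.5],
  ],
  force=40,
)

```text
time: 3.08
tool_pos: [484.8, -261.6, 64.0]
tcp_rot: [179.9, 0.1, -179.7]
ft_force: [0.1, 0.2, -0.2]
finger_gap: 51.3
```

```bash
python3 -c "
from h import *
to(481.7,-271.3,63,180)"
```

```text
t 3.08 pos [ 484.8 -261.6   64. ] rot [ 1.799e+02  1.000e-01 -1.797e+02] F [ 0.1  0.2 -0.2] M [0.009 0.035 0.074] gap 51.3 q6 -124.2
shift [ 0.0031 -0.0096  0.001 ] turn [0.003 0.002 0.005]
```

play_rows(
  deltas=[
    [[0.003, -0.0095, 0], [0, 0, 0], 0.5],
    [[0, 0, 0], [0, 0, 0], 0.5],
    [[0, 0, 0], [0, 0, 0], 0.5],
  ],
)

```text
time: 3.45
tool_pos: [483.2, -270.5, 65.9]
tcp_rot: [179.9, 0.2, -179.6]
ft_force: [0.3, -0.0, -0.3]
finger_gap: 42.6
```

```bash
python3 -c "
from h import *
to(481.7,-271.3,63,180)
print(r.sense()['qd'].round(2))"
```

```text
t 3.45 pos [ 483.2 -270.5   65.9] rot [ 179.9    0.2 -179.6] F [ 0.3 -0.  -0.3] M [-0.03  -0.026  0.009] gap 42.6 q6 -125.2
shift [ 0.0015 -0.0007  0.0029] turn [0.002 0.004 0.007]
[-0.14 -0.46 -0.7  -0.2   0.14 -0.03]
```

play_rows(
  deltas=[
    [[0.0015, -0.0007, 0.002], [0, 0, 0], 1],
    [[0, 0, 0], [0, 0, 0], 1],
    [[0, 0, 0], [0, 0, 0], 1],
    [[0, 0, 0], [0, 0, 0], 1],
    [[0, 0, 0], [0, 0, 0], 1],
    [[0, 0, 0], [0, 0, 0], 1],
  ],
)

```text
time: 4.2
tool_pos: [482.2, -272.0, 65.1]
tcp_rot: [180.0, 0.3, -179.6]
ft_force: [-0.3, 0.1, -0.2]
finger_gap: 16.2
```

```bash
python3 -c "
from h import *
to(481.7,-271.3,63,180)
to(481.7,-271.3,165,180)"
```

```text
t 4.2 pos [ 482.2 -272.    65.1] rot [ 180.     0.3 -179.6] F [-0.3  0.1 -0.2] M [-0.013  0.011  0.031] gap 16.2 q6 -125.3
shift [0.0005 0.0007 0.0021] turn [0.001 0.006 0.006]
t 4.2 pos [ 482.2 -272.    65.1] rot [ 180.     0.3 -179.6] F [-0.3  0.1 -0.2] M [-0.013  0.011  0.031] gap 16.2 q6 -125.3
shift [-0.0001  0.0007 -0.0999] turn [0.001 0.006 0.006]
```

play_rows(
  deltas=[
    [[0, 0, 0], [0, 0, 0], 1],
    [[0, 0, 0], [0, 0, 0], 1],
  ],
)

```text
time: 4.45
tool_pos: [482.2, -271.9, 65.1]
tcp_rot: [180.0, 0.3, -179.6]
ft_force: [0.2, -0.9, -0.1]
finger_gap: 16.3
```

```bash
python3 - <<'E'
from h import *
to(481.7,-271.3,63,180)
s=r.sense(); im=eyes.snapshot("wrist"); np.savez("pics/w3.npz",im=im,p=s["tool_pos"],a=s["tcp_rot"]); t=eyes.snapshot("scene")
cv2.imwrite("pics/w3.png",np.hstack([cv2.resize(im[190:400,170:370,::-1],(400,420),interpolation=cv2.INTER_CUBIC),cv2.resize(t[230:350,130:244,::-1],(399,420),interpolation=cv2.INTER_CUBIC)]))
E
```

```text
t 4.45 pos [ 482.2 -271.9   65.1] rot [ 180.     0.3 -179.6] F [ 0.2 -0.9 -0.1] M [-0.058  0.005 -0.033] gap 16.3 q6 -125.3
shift [0.0005 0.0006 0.0021] turn [0.001 0.006 0.007]
```

View pics/w3.png

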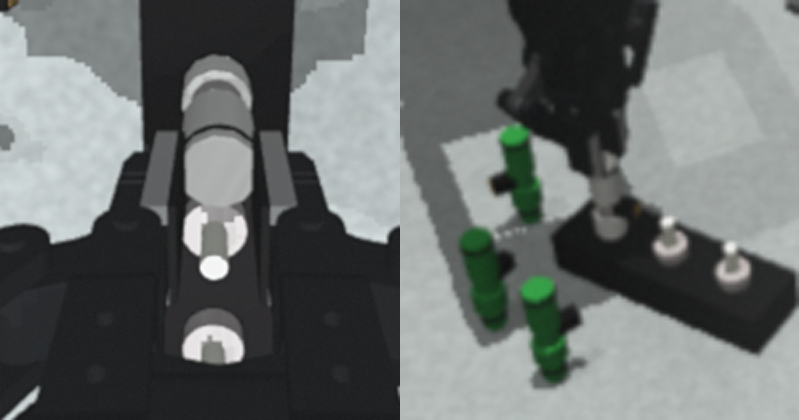

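The fingers have stopped with the silver head between the pads, at the level I wanted. The gap reads 16.3 mm against the 20 mm head, so I'll lift and verify the grip.

play_rows(
  deltas=[
    [[0, 0, -0.012], [0, 0, 0], 1],
    [[0, 0, -0.02], [0, 0, 0], 1],
    [[0, 0, -0.03], [0, 0, 0], 1],
    [[0, 0, -0.04], [0, 0, 0], 1],
    [[0, 0, -0.02], [0, 0, 0], 1],
    [[0, 0, 0], [0, 0, 0], 1],
  ],
)

```text
time: 5.3
tool_pos: [481.2, -271.7, 193.8]
tcp_rot: [180.0, 0.3, -179.6]
ft_force: [-0.3, -0.4, -2.1]
finger_gap: 16.3
```

```bash
python3 - <<'E'
from h import *
to(548.5,70.8,190,169.1)
s=r.sense(); im=eyes.snapshot("wrist"); np.savez("pics/w4.npz",im=im,p=s["tool_pos"],a=s["tcp_rot"]); t=eyes.snapshot("scene")
cv2.imwrite("pics/w4.png",np.hstack([cv2.resize(im[190:400,170:370,::-1],(400,420),interpolation=cv2.INTER_CUBIC),cv2.resize(t[210:330,130:244,::-1],(399,420),interpolation=cv2.INTER_CUBIC)]))
E
```

```text
t 5.3 pos [ 481.2 -271.7  193.8] rot [ 180.     0.3 -179.6] F [-0.3 -0.4 -2.1] M [ 0.03   0.021 -0.047] gap 16.3 q6 -125.3
shift [-0.0695  0.342   0.0045] turn [0.001 0.006 0.197]
```

View pics/w4.png

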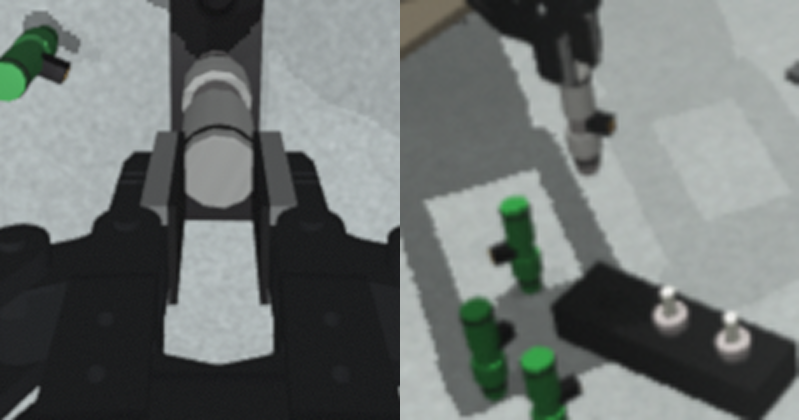

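The injector hangs held and upright between the pads, and the rack's bore is empty (gap still 16.3). I'll work out its offset in the tool frame and where to place it.

```bash
python3 - <<'E'
from h import *
c=eyes.get_calibration("wrist"); M=np.linalg.inv(c["T_tool_cam"]); C=(c["mtx"],M[:3,:3],M[:3,3])
th=np.linspace(0,2*np.pi,73)
for zc,rr in((-25,10),(7,10),(35,11)):
    q=(proj(C,np.c_[rr*np.cos(th),rr*np.sin(th),th*0+zc])-[170,190])*2
    print(zc,q.min(0).round(0),q.max(0).round(0))
E
```

```text
-25 [172. 131.] [255. 206.]
7 [180.  84.] [249. 148.]
35 [182.  52.] [248. 114.]
```

play_rows(
  deltas=[
    [[-0.004, 0.05, 0], [0, 0, 0.028], 1],
    [[-0.006, 0.05, 0], [0, 0, 0.028], 1],
    [[-0.007, 0.05, 0], [0, 0, 0.028], 1],
    [[-0.008, 0.05, 0], [0, 0, 0.028], 1],
    [[-0.006, 0.05, 0], [0, 0, 0.028], 1],
    [[-0.006, 0.05, 0], [0, 0, 0.028], 1],
    [[-0.004, 0.035, 0], [0, 0, 0.028], 1],
    [[0, 0, 0], [0, 0, 0], 1],
  ],
)

```text
time: 6.4
tool_pos: [540.6, 70.2, 177.9]
tcp_rot: [179.8, -1.0, 168.6]
ft_force: [-0.3, -1.1, -2.1]
finger_gap: 16.1
```

```bash
python3 -c "
from h import *
to(548.5,70.8,140,169.1)"
```

```text
t 6.4 pos [540.6  70.2 177.9] rot [179.8  -1.  168.6] F [-0.3 -1.1 -2.1] M [-0.026 -0.038 -0.022] gap 16.1 q6 -76.9
shift [-0.0083  0.0021  0.0377] turn [ 0.003 -0.018 -0.009]
```

play_rows(
  deltas=[
    [[-0.008, 0.002, 0.025], [0.003, -0.017, -0.009], 1],
    [[0, 0, 0.025], [0, 0, 0], 1],
    [[0, 0, 0.025], [0, 0, 0], 1],
    [[0, 0, 0], [0, 0, 0], 1],
  ],
)

```text
time: 6.9
tool_pos: [544.6, 68.2, 95.7]
tcp_rot: [-179.8, -0.5, 169.2]
ft_force: [-0.6, 0.3, -1.5]
finger_gap: 16.1
```

```bash
python3 - <<'E'
from h import *
to(548.6,70.5,92,169.1)
s=r.sense(); im=eyes.snapshot("wrist"); np.savez("pics/w5.npz",im=im,p=s["tool_pos"],a=s["tcp_rot"]); t=eyes.snapshot("scene"); p=eyes.snapshot("top")
f=lambda x,w:cv2.resize(x[:,:,::-1],(w,400),interpolation=cv2.INTER_CUBIC)
cv2.imwrite("pics/w5.png",np.hstack([f(im[130:330,200:360],320),f(t[170:270,230:350],480)]))
E
```

```text
t 6.9 pos [544.6  68.2  95.7] rot [-179.8   -0.5  169.2] F [-0.6  0.3 -1.5] M [-0.032  0.036 -0.044] gap 16.1 q6 -77.4
shift [-0.0036  0.003   0.0036] turn [-0.003 -0.009  0.002]
```

View pics/w5.png

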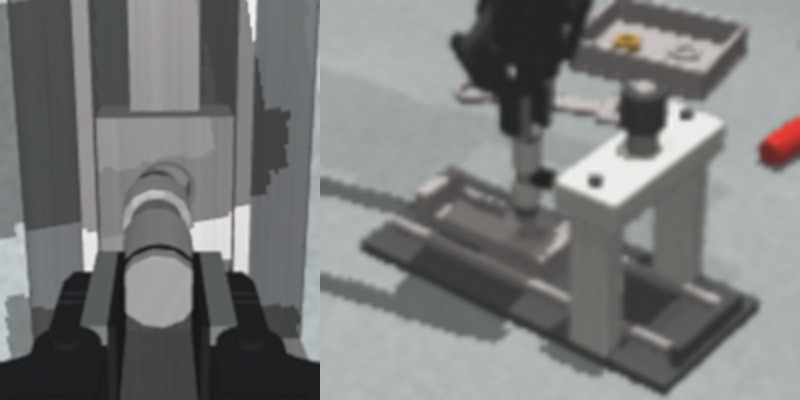

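The bore shows up and to the right of the nozzle at about (165,165) in the crop, against the injector axis at 157. That agrees with the computed correction of about 3 mm in +y. I'll apply it and check.

play_rows(
  deltas=[
    [[-0.0038, 0.003, 0.001], [-0.003, -0.009, 0], 1],
    [[0, 0, 0], [0, 0, 0], 1],
  ],
)

```text
time: 7.3
tool_pos: [554.2, 70.9, 101.4]
tcp_rot: [179.8, 0.7, 169.2]
ft_force: [-0.5, -0.8, -2.0]
finger_gap: 16.1
```

```bash
python3 - <<'E'
from h import *
to(548.6,70.5,92,169.1)
d=np.load("pics/w5.npz"); C=cam("wrist",{"tool_pos":d["p"],"tcp_rot":d["a"]})
print("bore rim far edge, block edge mid, corners", back(C,200+166/2,130+160/2,34), back(C,200+100/2,130+113/2,34), back(C,200+231/2,130+113/2,34))
E
```

```text
t 7.3 pos [554.2  70.9 101.4] rot [179.8   0.7 169.2] F [-0.5 -0.8 -2. ] M [0.014 0.034 0.006] gap 16.1 q6 -77.2
shift [ 0.0056 -0.0014  0.0094] turn [0.003 0.012 0.002]
bore rim far edge, block edge mid, corners [537.55217929  73.57979363] [515.75819087  53.40042464] [524.58965963  99.87439913]
```

play_rows(
  deltas=[
    [[0.003, -0.0005, 0.004], [0.002, 0.007, 0], 1],
    [[0, 0, 0], [0, 0, 0], 1],
    [[0, 0, 0], [0, 0, 0], 1],
  ],
)

```text
time: 7.68
tool_pos: [551.6, 71.1, 98.1]
tcp_rot: [179.9, 0.3, 169.2]
ft_force: [0.5, -0.8, -0.6]
finger_gap: 16.0
```

```bash
python3 - <<'E'
from h import *
to(548.2,71,92,169.1)
print(r.sense()["qd"].round(2))
E
```

```text
t 7.67 pos [551.6  71.1  98.1] rot [179.9   0.3 169.2] F [ 0.5 -0.8 -0.6] M [-0.031  0.046 -0.043] gap 16.0 q6 -77.1
shift [ 0.0033 -0.0007  0.0061] turn [0.001 0.006 0.002]
[ 0.12  0.19  0.36 -0.08  0.17 -0.02]
```

Settled now; small corrections track.

play_rows(
  deltas=[
    [[0.0033, -0.0007, 0.003], [0.001, 0.006, 0], 1],
    [[0, 0, 0], [0, 0, 0], 1],
  ],
)

```text
time: 7.92
tool_pos: [547.8, 71.0, 94.7]
tcp_rot: [-180.0, -0.0, 169.2]
ft_force: [-0.1, 0.5, -1.2]
finger_gap: 15.7
```

```bash
python3 - <<'E'
from h import *
to(548.2,71,85,169.1)
E
```

```text
t 7.92 pos [547.8  71.   94.7] rot [-180.    -0.   169.2] F [-0.1  0.5 -1.2] M [ 0.033  0.026 -0.018] gap 15.7 q6 -77.1
shift [-0.0004  0.0001  0.0097] turn [-0.    -0.001  0.002]
```

play_rows(
  deltas=[
    [[0, 0, 0.005], [0, 0, 0], 1],
    [[0, 0, 0.005], [0, 0, 0], 1],
    [[0, 0, 0.003], [0, 0, 0], 1],
  ],
)

```text
time: 8.3
tool_pos: [547.9, 71.0, 80.9]
tcp_rot: [-180.0, -0.0, 169.2]
ft_force: [-0.6, -0.2, -1.9]
finger_gap: 16.2
```

```bash
python3 - <<'E'
from h import *
to(548.2,71,69,169.1)
E
```

```text
t 8.3 pos [547.9  71.   80.9] rot [-180.    -0.   169.2] F [-0.6 -0.2 -1.9] M [-0.004  0.05   0.031] gap 16.2 q6 -77.1
shift [-0.0003  0.0001  0.0119] turn [-0.    -0.001  0.002]
```

Now 6 mm into the bore and no contact force. On down, gently.

play_rows(
  deltas=[
    [[0, 0, 0.004], [0, 0, 0], 1],
    [[0, 0, 0.004], [0, 0, 0], 1],
    [[0, 0, 0.002], [0, 0, 0], 1],
  ],
)

```text
time: 8.68
tool_pos: [547.7, 71.0, 69.8]
tcp_rot: [-180.0, -0.1, 169.2]
ft_force: [-0.0, -1.1, -1.3]
finger_gap: 16.1
```

play_rows(
  deltas=[
    [[0, 0, 0.001], [0, 0, 0], 1],
    [[0, 0, 0.001], [0, 0, 0], 1],
  ],
)

```text
time: 8.93
tool_pos: [548.6, 70.8, 68.9]
tcp_rot: [-180.0, 0.0, 169.2]
ft_force: [-0.2, -1.1, 6.5]
finger_gap: 16.0
```

Seated: 6.5 N upward at the expected height. Releasing and rising.

play_rows(
  deltas=[
    [[0, 0, 0], [0, 0, 0], 0.5],
    [[0, 0, 0], [0, 0, 0], 0.5],
    [[0, 0, 0], [0, 0, 0], 0.5],
    [[0, 0, -0.01], [0, 0, 0], 0.5],
    [[0, 0, -0.025], [0, 0, 0], 0.5],
    [[0, 0, -0.03], [0, 0, 0], 0.5],
    [[0, 0, 0], [0, 0, 0], 0.5],
  ],
)

```text
time: 9.8
tool_pos: [548.8, 71.0, 137.5]
tcp_rot: [180.0, 0.1, 169.2]
ft_force: [-0.4, 0.6, 1.1]
finger_gap: 42.9
```

```bash
python3 - <<'E'
from h import *
to(426.4,94.4,130,169.1)
E
```

```text
t 9.8 pos [548.8  71.  137.5] rot [1.800e+02 1.000e-01 1.692e+02] F [-0.4  0.6  1.1] M [-0.003 -0.042  0.007] gap 42.9 q6 -77.1
shift [1.246e-01 1.000e-04 7.300e-03] turn [0.    0.002 0.002]
```

play_rows(
  deltas=[
    [[0.03, 0, 0], [0, 0, 0], 1],
    [[0.035, 0, 0], [0, 0, 0], 1],
    [[0.03, 0, 0], [0, 0, 0], 1],
    [[0.012, 0, 0], [0, 0, 0], 1],
    [[0, 0, 0], [0, 0, 0], 1],
    [[0, 0, 0], [0, 0, 0], 1],
  ],
)

```text
time: 10.55
tool_pos: [441.2, 91.1, 135.6]
tcp_rot: [180.0, 0.1, 169.2]
ft_force: [0.5, -0.2, 0.2]
finger_gap: 0.4
```

```bash
python3 - <<'E'
from h import *
to(426.4,94.4,30,169.1)
s=r.sense(); im=eyes.snapshot("wrist"); np.savez("pics/w6.npz",im=im,p=s["tool_pos"],a=s["tcp_rot"]); t=eyes.snapshot("scene")
f=lambda x,w:cv2.resize(x[:,:,::-1],(w,420),interpolation=cv2.INTER_CUBIC)
cv2.imwrite("pics/w6.png",np.hstack([f(im[130:410,200:360],240),f(t[165:270,230:370],560)]))
E
```

```text
t 10.55 pos [441.2  91.1 135.6] rot [1.800e+02 1.000e-01 1.692e+02] F [ 0.5 -0.2  0.2] M [-0.025  0.005  0.034] gap 0.4 q6 -74.0
shift [0.0152 0.0004 0.1056] turn [0.    0.001 0.001]
```

View pics/w6.png

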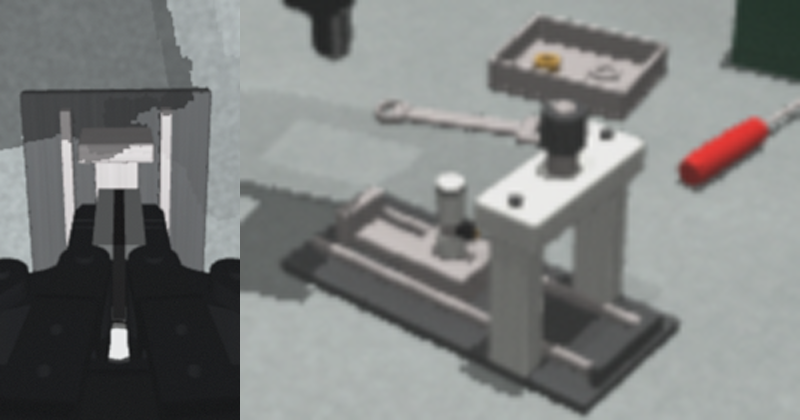

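The injector stands seated and upright in the carriage, with the connector pointing along +x. Next I go behind the lug and down.

play_rows(
  deltas=[
    [[0.018, 0, 0], [0, 0, 0], 1],
    [[0, 0, 0.01], [0, 0, 0], 1],
    [[0, 0, 0.03], [0, 0, 0], 1],
    [[0, 0, 0.03], [0, 0, 0], 1],
    [[0, 0, 0.022], [0, 0, 0], 1],
    [[0, 0, 0.004], [0, 0, 0], 1],
    [[0, 0, 0], [0, 0, 0], 1],
  ],
)

```text
time: 11.52
tool_pos: [428.1, 93.2, 35.6]
tcp_rot: [180.0, 0.2, 169.1]
ft_force: [0.3, -0.3, 0.4]
finger_gap: 0.1
```

```bash
python3 - <<'E'
from h import *
to(447,90.5,28,169.1)
E
```

```text
t 11.53 pos [428.1  93.2  35.6] rot [180.    0.2 169.1] F [ 0.3 -0.3  0.4] M [-0.053  0.036 -0.007] gap 0.1 q6 -73.4
shift [-0.0191  0.0009  0.0076] turn [ 0.     0.003 -0.001]
```

play_rows(
  deltas=[
    [[-0.006, 0.0005, 0.007], [0, 0.002, 0], 1],
    [[-0.005, 0, 0], [0, 0, 0], 1],
    [[-0.004, 0, 0], [0, 0, 0], 1],
    [[-0.004, 0, 0], [0, 0, 0], 1],
  ],
)

```text
time: 12.02
tool_pos: [450.7, 90.0, 30.7]
tcp_rot: [179.9, 0.3, 169.1]
ft_force: [-0.0, -0.2, 0.3]
finger_gap: -0.1
```

play_rows(
  deltas=[
    [[-0.004, 0, 0], [0, 0, 0], 1],
    [[-0.004, 0, 0], [0, 0, 0], 1],
    [[-0.004, 0, 0], [0, 0, 0], 1],
  ],
)

```text
time: 12.4
tool_pos: [463.6, 87.6, 31.2]
tcp_rot: [179.9, 0.4, 169.1]
ft_force: [-0.5, 0.0, -0.8]
finger_gap: -0.1
```

```bash
python3 - <<'E'
from h import *
to(541,72.5,28,169.1)
E
```

```text
t 12.4 pos [463.6  87.6  31.2] rot [179.9   0.4 169.1] F [-0.5  0.  -0.8] M [ 0.023 -0.049  0.037] gap -0.1 q6 -74.6
shift [-0.0788 -0.0002  0.0037] turn [ 0.002  0.006 -0.   ]
```

```bash
python3 - <<'E'
from h import *
s=r.sense(); print(s["ft_force"].round(1))
im=eyes.snapshot("wrist"); np.savez("pics/w7.npz",im=im,p=s["tool_pos"],a=s["tcp_rot"]); t=eyes.snapshot("scene")
f=lambda x,w:cv2.resize(x[:,:,::-1],(w,420),interpolation=cv2.INTER_CUBIC)
cv2.imwrite("pics/w7.png",np.hstack([f(im[130:410,200:360],240),f(t[165:270,230:370],560)]))
E
```

```text
[-0.5  0.  -0.8]
```

View pics/w7.png

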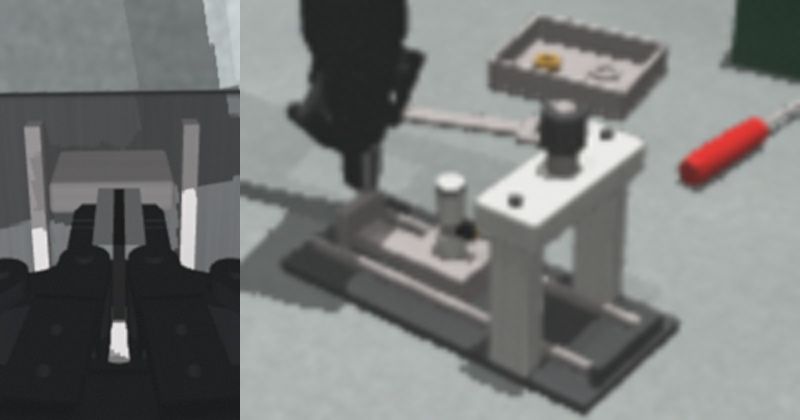

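```bash
python3 - <<'E'
from h import *
u=np.array([.982,-.189]); v=np.array([.189,.982])
for f in ("w6","w7"):
    d=np.load(f"pics/{f}.npz"); C=cam("wrist",{"tool_pos":d["p"],"tcp_rot":d["a"]})
    pr=lambda P:((proj(C,P)-[200,130])*1.5).round(0).tolist()
    p=d["p"]; print(f,p.round(1))
    print("tip -x,mid,+x", [pr([*(p[:2]+k*u),p[2]])[0] for k in(-11,0,11)])
    m=np.array([548.2,71.])
    for nm,k,z in(("face bot",-94,10),("face top",-94,44),("inner top",-82,44)):
        print(nm,[pr([*(m+k*u+w*v),z])[0] for w in(-22,0,22)])
    # measured lug edges
    Y={"w6":[(115,125,44),(115,143,44),(115,160,44)],"w7":[(118,150,10),(118,180,44),(118,209,44)]}[f]
    for a,b,z in Y: print("meas",b,((back(C,200+a/1.5,130+b/1.5,z)-m)@u).round(1))
E
```

```text
w6 [441.2  91.1 135.6]
tip -x,mid,+x [[115.0, 158.0], [115.0, 186.0], [115.0, 212.0]]
face bot [[83.0, 125.0], [117.0, 125.0], [152.0, 125.0]]
face top [[78.0, 143.0], [117.0, 143.0], [156.0, 143.0]]
inner top [[79.0, 163.0], [117.0, 163.0], [156.0, 163.0]]
meas 125 -104.5
meas 143 -93.9
meas 160 -83.6
w7 [463.6  87.6  31.2]
tip -x,mid,+x [[115.0, 158.0], [115.0, 186.0], [115.0, 212.0]]
face bot [[61.0, 146.0], [115.0, 146.0], [168.0, 146.0]]
face top [[50.0, 180.0], [114.0, 180.0], [178.0, 180.0]]
inner top [[51.0, 212.0], [114.0, 212.0], [177.0, 212.0]]
meas 150 -92.4
meas 180 -94.1
meas 209 -83.0
```

The 10th picture shows the fingertips passing over the lug without contact. The lug hasn't moved (face still 94 mm from the bore), so the physical tips end higher than the nominal TCP. I'll back off and lower to a z that stays clear of the base plate even by the nominal geometry, then push again while watching the force.

play_rows(
  deltas=[
    [[0.015, 0, -0.001], [0, 0.004, 0], 1],
    [[0.015, 0, 0], [0, 0, 0], 1],
    [[0, 0, 0.006], [0, 0, 0], 1],
    [[0, 0, 0.006], [0, 0, 0], 1],
    [[0, 0, 0.003], [0, 0, 0], 1],
    [[0, 0, 0], [0, 0, 0], 1],
  ],
)

```text
time: 13.25
tool_pos: [431.3, 93.7, 15.5]
tcp_rot: [179.9, 0.0, 169.1]
ft_force: [0.2, 0.4, -0.1]
finger_gap: 0.4
```

```bash
python3 - <<'E'
from h import *
to(446,90.5,13,169.1)
E
```

```text
t 13.25 pos [431.3  93.7  15.5] rot [179.9   0.  169.1] F [ 0.2  0.4 -0.1] M [-0.023  0.042  0.004] gap 0.4 q6 -73.6
shift [-0.015  -0.0004  0.0025] turn [ 0.001  0.    -0.001]
```

play_rows(
  deltas=[
    [[-0.004, 0, 0.002], [0, 0, 0], 1],
    [[-0.004, 0, 0], [0, 0, 0], 1],
    [[-0.003, 0, 0], [0, 0, 0], 1],
    [[-0.003, 0, 0], [0, 0, 0], 1],
  ],
)

```text
time: 13.75
tool_pos: [446.4, 90.8, 13.6]
tcp_rot: [179.9, 0.0, 169.1]
ft_force: [-2.8, 1.3, 2.0]
finger_gap: 0.2
```

play_rows(
  deltas=[
    [[-0.003, 0, 0], [0, 0, 0], 1],
    [[-0.003, 0, 0], [0, 0, 0], 1],
  ],
)

```text
time: 14.0
tool_pos: [452.0, 89.8, 13.5]
tcp_rot: [179.9, -0.1, 169.1]
ft_force: [-3.5, 1.6, 2.5]
finger_gap: 0.2
```

play_rows(
  deltas=[
    [[-0.003, 0, 0], [0, 0, 0], 1],
    [[-0.003, 0, 0], [0, 0, 0], 1],
  ],
)

```text
time: 14.25
tool_pos: [458.1, 88.7, 13.5]
tcp_rot: [179.9, -0.1, 169.1]
ft_force: [-2.9, 1.9, 3.0]
finger_gap: 0.0
```

Contact at about 3 N and the carriage is sliding. I keep pushing gently.

play_rows(
  deltas=[
    [[-0.004, 0, 0], [0, 0, 0], 1],
    [[-0.004, 0, 0], [0, 0, 0], 1],
    [[-0.004, 0, 0], [0, 0, 0], 1],
    [[-0.004, 0, 0], [0, 0, 0], 1],
    [[-0.004, 0, 0], [0, 0, 0], 1],
    [[-0.004, 0, 0], [0, 0, 0], 1],
  ],
)

```text
time: 15.0
tool_pos: [483.3, 84.2, 13.4]
tcp_rot: [179.9, -0.1, 169.1]
ft_force: [-2.9, 2.3, 2.1]
finger_gap: -0.0
```

play_rows(
  deltas=[
    [[-0.004, 0, 0], [0, 0, 0], 1],
    [[-0.004, 0, 0], [0, 0, 0], 1],
    [[-0.004, 0, 0], [0, 0, 0], 1],
    [[-0.004, 0, 0], [0, 0, 0], 1],
    [[-0.004, 0, 0], [0, 0, 0], 1],
    [[-0.004, 0, 0], [0, 0, 0], 1],
  ],
)

```text
time: 15.75
tool_pos: [508.4, 79.5, 13.2]
tcp_rot: [179.9, -0.1, 169.1]
ft_force: [-3.3, 1.5, 1.2]
finger_gap: -0.2
```

```bash
python3 - <<'E'
from h import *
to(538,73,14,169.1)
E
```

```text
t 15.75 pos [508.4  79.5  13.2] rot [ 1.799e+02 -1.000e-01  1.691e+02] F [-3.3  1.5  1.2] M [ 0.351  0.394 -0.013] gap -0.2 q6 -76.1
shift [-0.0302 -0.0007 -0.0008] turn [ 0.002 -0.002 -0.   ]
```

play_rows(
  deltas=[
    [[-0.004, 0, 0], [0, 0, 0], 1],
    [[-0.004, 0, 0], [0, 0, 0], 1],
    [[-0.004, 0, 0], [0, 0, 0], 1],
    [[-0.003, 0, 0], [0, 0, 0], 1],
    [[-0.003, 0, 0], [0, 0, 0], 1],
    [[-0.002, 0, 0], [0, 0, 0], 1],
  ],
)

```text
time: 16.5
tool_pos: [529.5, 75.4, 13.1]
tcp_rot: [179.9, -0.1, 169.1]
ft_force: [-3.7, 2.1, 2.0]
finger_gap: -0.2
```

play_rows(
  deltas=[
    [[-0.0015, 0, 0], [0, 0, 0], 1],
    [[-0.0015, 0, 0], [0, 0, 0], 1],
  ],
)

```text
time: 16.75
tool_pos: [532.6, 74.8, 13.1]
tcp_rot: [179.9, -0.1, 169.1]
ft_force: [-3.3, 1.7, 2.4]
finger_gap: -0.0
```

play_rows(
  deltas=[
    [[-0.0015, 0, 0], [0, 0, 0], 1],
    [[-0.0015, 0, 0], [0, 0, 0], 1],
  ],
)

```text
time: 17.0
tool_pos: [535.7, 74.2, 13.1]
tcp_rot: [179.9, -0.1, 169.1]
ft_force: [-2.8, 2.1, 1.1]
finger_gap: -0.1
```

play_rows(
  deltas=[
    [[-0.001, 0, 0], [0, 0, 0], 1],
    [[-0.001, 0, 0], [0, 0, 0], 1],
  ],
)

```text
time: 17.25
tool_pos: [537.5, 73.9, 13.0]
tcp_rot: [179.9, -0.2, 169.1]
ft_force: [-6.4, 2.5, 5.0]
finger_gap: 0.2
```

play_rows(
  deltas=[
    [[-0.001, 0, 0], [0, 0, 0], 1],
    [[-0.001, 0, 0], [0, 0, 0], 1],
  ],
)

```text
time: 17.5
tool_pos: [537.4, 73.9, 12.9]
tcp_rot: [179.9, -0.4, 169.1]
ft_force: [-9.8, 2.4, 7.6]
finger_gap: -0.2
```

play_rows(
  deltas=[
    [[-0.001, 0, 0], [0, 0, 0], 1],
    [[-0.001, 0, 0], [0, 0, 0], 1],
  ],
)

```text
time: 17.75
tool_pos: [537.3, 73.9, 12.9]
tcp_rot: [179.9, -0.7, 169.1]
ft_force: [-9.0, 3.1, 8.2]
finger_gap: -0.3
```

The carriage is on its stop: position stalled at 537.4 and force rose to 10 N, with travel as predicted. Backing off, then estimating the true fingertip height from the earlier scene picture.

play_rows(
  deltas=[
    [[0.006, 0, 0], [0, -0.008, 0], 1],
    [[0.015, 0, 0], [0, 0, 0], 1],
    [[0.02, 0, -0.02], [0, 0, 0], 1],
    [[0, 0, -0.05], [0, 0, 0], 0.5],
    [[0, 0, -0.05], [0, 0, 0], 0.5],
    [[0, 0, -0.05], [0, 0, 0], 0.5],
    [[0, 0, -0.035], [0, 0, 0], 0.5],
    [[0, 0, 0], [0, 0, 0], 0.5],
  ],
)

```text
time: 18.75
tool_pos: [496.8, 79.2, 223.9]
tcp_rot: [-179.9, 0.3, 169.0]
ft_force: [0.0, -0.2, -0.2]
finger_gap: 42.5
```

```bash
python3 - <<'E'
from h import *
C=cam("scene")
for z in (135.6,145,150,155,160,165): print(z, proj(C,[441.2,91.1,z]).round(1), proj(C,[450,91.1,z]).round(1))
to(570,66,240,169.1)
im=eyes.snapshot("wrist"); s=r.sense(); np.savez("pics/w8.npz",im=im,p=s["tool_pos"],a=s["tcp_rot"])
t=eyes.snapshot("scene"); np.save("pics/s8.npy",t)
f=lambda x,w,h:cv2.resize(x[:,:,::-1],(w,h),interpolation=cv2.INTER_CUBIC)
cv2.imwrite("pics/w8.png",np.hstack([f(im[180:420,180:380],400,480),f(t[100:270,230:370],395,480)]))
E
```

```text
135.6 [[252.8 185.4]] [[255.4 186.1]]
145 [[252.7 182.6]] [[255.3 183.3]]
150 [[252.6 181.1]] [[255.2 181.7]]
155 [[252.5 179.5]] [[255.2 180.2]]
160 [[252.5 178. ]] [[255.1 178.7]]
165 [[252.4 176.5]] [[255.  177.1]]
t 18.75 pos [496.8  79.2 223.9] rot [-179.9    0.3  169. ] F [ 0.  -0.2 -0.2] M [-0.016  0.02  -0.012] gap 42.5 q6 -75.6
shift [-0.0744  0.001  -0.0157] turn [-0.002  0.005 -0.002]
```

View pics/w8.png

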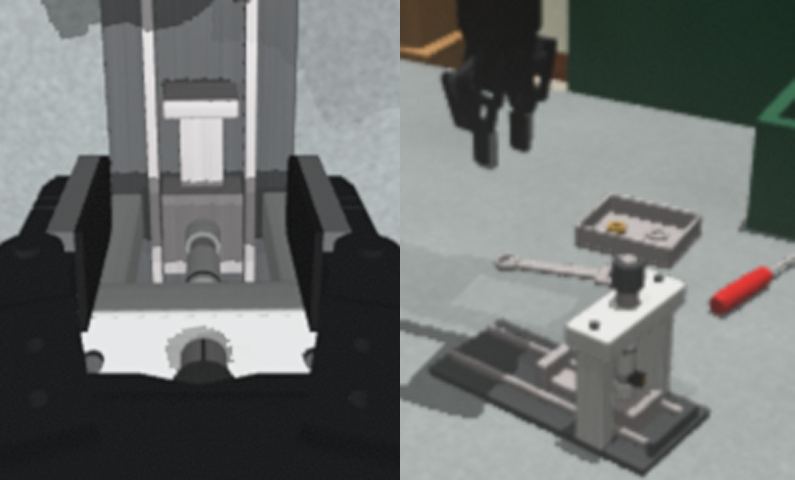

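The carriage is in under the spindle and the injector stands upright there. I have viewed 11 pictures, so I keep the last one for centring over the cap. Moving above the cap with the wrist pre-wound.

play_rows(
  deltas=[
    [[-0.02, 0, -0.02], [0, 0, 0], 0.5],
    [[-0.035, 0, -0.01], [0, 0, 0], 0.5],
    [[-0.035, 0, 0], [0, 0, 0], 0.5],
    [[-0.03, 0, 0], [0, 0, 0], 0.5],
    [[-0.02, 0, 0], [0, 0, -0.15], 0.5],
    [[0, 0, 0], [0, 0, -0.17], 0.5],
    [[0, 0, 0], [0, 0, -0.17], 0.5],
    [[0, 0, 0], [0, 0, -0.1], 0.5],
  ],
)

```text
time: 19.85
tool_pos: [629.2, 50.0, 228.6]
tcp_rot: [179.7, -1.6, -156.2]
ft_force: [-0.1, 0.1, 0.6]
finger_gap: 43.0
```

```bash
python3 - <<'E'
from h import *
C=cam("scene")
for z in (224,234,244,254,264): print(z, proj(C,[496.8,79.2,z]).round(1))
to(640.5,53.2,250,204)
E
```

```text
224 [[266.6 163.4]]
234 [[266.5 160.1]]
244 [[266.4 156.7]]
254 [[266.3 153.3]]
264 [[266.2 149.8]]
t 19.85 pos [629.2  50.  228.6] rot [ 179.7   -1.6 -156.2] F [-0.1  0.1  0.6] M [-0.032 -0.014 -0.016] gap 43.0 q6 -113.7
shift [-0.011  -0.0015 -0.0217] turn [ 0.006 -0.027 -0.004]
```

play_rows(
  deltas=[
    [[-0.006, -0.001, -0.01], [0.004, -0.02, 0], 0.5],
    [[0, 0, 0], [0, 0, 0], 0.5],
    [[0, 0, 0], [0, 0, 0], 0.5],
  ],
)

```text
time: 20.23
tool_pos: [634.3, 51.4, 234.8]
tcp_rot: [179.8, -0.6, -156.5]
ft_force: [0.8, -0.3, -0.5]
finger_gap: 42.3
```

```bash
python3 - <<'E'
from h import *
to(640.5,53.2,143,204)
s=r.sense(); im=eyes.snapshot("wrist"); np.savez("pics/w9.npz",im=im,p=s["tool_pos"],a=s["tcp_rot"])
C=cam("wrist",s); print("pred cap top px",((proj(C,[640.5,53.2,186])-[180,120])*2.5).round(0))
cv2.imwrite("pics/w9.png",cv2.resize(im[120:350,180:380,::-1],(500,575),interpolation=cv2.INTER_CUBIC))
E
```

```text
t 20.23 pos [634.3  51.4 234.8] rot [ 179.8   -0.6 -156.5] F [ 0.8 -0.3 -0.5] M [ 0.022  0.074 -0.055] gap 42.3 q6 -113.5
shift [-0.0074 -0.0012  0.0917] turn [ 0.003 -0.011 -0.008]
pred cap top px [[241. 284.]]
```

View pics/w9.png

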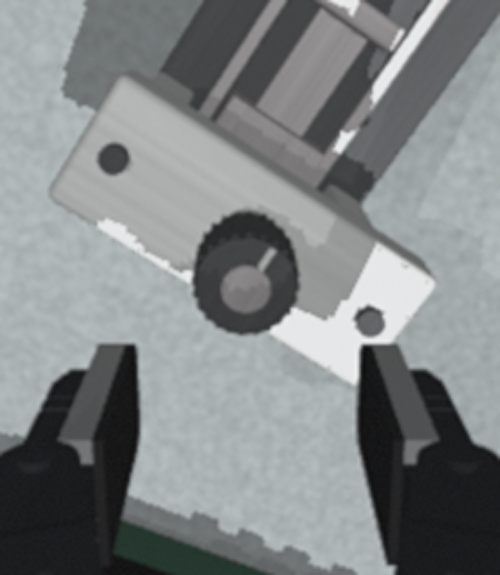

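The cap's top is centred at (246,283) in the crop against (241,284) predicted, so the cap axis is about (639.9, 54.5), lying between the open pads. Descending in two stages.

play_rows(
  deltas=[
    [[-0.007, 0, 0.02], [0.003, -0.01, 0], 0.5],
    [[0, 0, 0.025], [0, 0, 0], 0.5],
    [[0, 0, 0.012], [0, 0, 0], 0.5],
    [[0, 0, 0], [0, 0, 0], 0.5],
    [[0, 0, 0], [0, 0, 0], 0.5],
  ],
)

```text
time: 20.9
tool_pos: [641.8, 54.3, 178.7]
tcp_rot: [-179.9, 0.2, -156.6]
ft_force: [-0.7, 0.8, -0.7]
finger_gap: 42.6
```

```bash
python3 - <<'E'
from h import *
to(639.9,54.5,144,204)
E
```

```text
t 20.9 pos [641.8  54.3 178.7] rot [-179.9    0.2 -156.6] F [-0.7  0.8 -0.7] M [ 0.014  0.027 -0.034] gap 42.6 q6 -113.1
shift [0.0017 0.001  0.0347] turn [-0.001  0.003 -0.011]
```

play_rows(
  deltas=[
    [[0.0015, 0.001, 0.01], [-0.001, 0.003, 0], 0.5],
    [[0, 0, 0.01], [0, 0, 0], 0.5],
    [[0, 0, 0.008], [0, 0, 0], 0.5],
    [[0, 0, 0.003], [0, 0, 0], 0.5],
    [[0, 0, 0], [0, 0, 0], 0.5],
    [[0, 0, 0], [0, 0, 0], 0.5],
  ],
)

```text
time: 21.65
tool_pos: [640.7, 54.6, 147.1]
tcp_rot: [-179.9, 0.1, -156.7]
ft_force: [0.1, 0.8, -0.3]
finger_gap: 42.9
```

```bash
python3 - <<'E'
from h import *
to(639.9,54.5,144,204)
E
```

```text
t 21.65 pos [640.7  54.6 147.1] rot [-1.799e+02  1.000e-01 -1.567e+02] F [ 0.1  0.8 -0.3] M [ 0.    -0.003  0.025] gap 42.9 q6 -113.0
shift [0.0008 0.0003 0.0031] turn [-0.001  0.001 -0.011]
```

play_rows(
  deltas=[
    [[0.0008, 0.0003, 0.002], [0, 0, 0], 1],
    [[0, 0, 0], [0, 0, 0], 1],
    [[0, 0, 0], [0, 0, 0], 1],
    [[0, 0, 0], [0, 0, 0], 1],
    [[0, 0, 0], [0, 0, 0], 1],
  ],
  force=50,
)

```text
time: 22.28
tool_pos: [640.9, 53.8, 146.7]
tcp_rot: [-179.8, 0.2, -156.7]
ft_force: [-0.0, -1.7, -0.2]
finger_gap: 27.7
```

```bash
python3 - <<'E'
from h import *
to(639.9,54.5,145,204)
E
```

```text
t 22.27 pos [640.9  53.8 146.7] rot [-179.8    0.2 -156.7] F [-0.  -1.7 -0.2] M [-0.033  0.096  0.011] gap 27.7 q6 -113.0
shift [0.0006 0.0011 0.0017] turn [-0.003  0.004 -0.012]
```

Cap gripped (27.7 mm reading). Turning clockwise, which is +z in the tool frame.

play_rows(
  deltas=[
    [[0, 0, 0], [0, 0, 0.1], 1],
    [[0, 0, 0], [0, 0, 0.1], 1],
    [[0, 0, 0], [0, 0, 0.1], 1],
    [[0, 0, 0], [0, 0, 0.1], 1],
  ],
)

```text
time: 22.78
tool_pos: [640.9, 53.6, 146.7]
tcp_rot: [-179.9, 0.3, 179.8]
ft_force: [-0.1, -0.4, 0.4]
finger_gap: 28.1
```

```bash
cat > q.py <<'E'
from h import *
s=r.sense(); print("t",round(s["time"],2),"yaw",s["tcp_rot"].round(2),"pos",s["tool_pos"].round(1),"F",s["ft_force"].round(1),"Mz",[s["wrist_torque"].round(3)],"gap",round(s["finger_gap"],1),"q6",s["joint_pos"][5].round(1), "qd6",s["qd"][5].round(1))
E
python3 q.py
```

```text
t 22.77 yaw [-179.89    0.26  179.75] pos [640.9  53.6 146.7] F [-0.1 -0.4  0.4] Mz [array([-0.006,  0.099,  0.1  ])] gap 28.1 q6 -89.5 qd6 47.0
```

play_rows(
  deltas=[
    [[0, 0, 0], [0, 0, 0.1], 1],
    [[0, 0, 0], [0, 0, 0.1], 1],
  ],
)

```text
time: 23.02
tool_pos: [641.0, 53.6, 146.7]
tcp_rot: [-179.9, 0.3, 167.9]
ft_force: [-0.2, 0.5, 0.1]
finger_gap: 28.5
```

```bash
python3 q.py
```

```text
t 23.02 yaw [-179.94    0.28  167.92] pos [641.   53.6 146.7] F [-0.2  0.5  0.1] Mz [array([-0.062,  0.075,  0.082])] gap 28.5 q6 -77.6 qd6 47.0
```

play_rows(
  deltas=[
    [[0, 0, 0], [0, 0, 0.1], 1],
    [[0, 0, 0], [0, 0, 0.1], 1],
  ],
)

```text
time: 23.28
tool_pos: [641.0, 53.5, 146.7]
tcp_rot: [-180.0, 0.3, 156.1]
ft_force: [0.3, -0.5, 0.0]
finger_gap: 28.1
```

```bash
python3 q.py
```

```text
t 23.27 yaw [-179.98    0.3   156.08] pos [641.   53.5 146.7] F [ 0.3 -0.5  0. ] Mz [array([-0.035,  0.091,  0.08 ])] gap 28.1 q6 -65.8 qd6 47.0
```

play_rows(
  deltas=[
    [[0, 0, 0], [0, 0, 0.1], 1],
    [[0, 0, 0], [0, 0, 0.1], 1],
  ],
)

```text
time: 23.52
tool_pos: [640.9, 53.3, 146.7]
tcp_rot: [180.0, 0.3, 144.2]
ft_force: [0.1, -1.1, -0.1]
finger_gap: 28.2
```

```bash
python3 q.py
```

```text
t 23.52 yaw [179.97   0.3  144.25] pos [640.9  53.3 146.7] F [ 0.1 -1.1 -0.1] Mz [array([-0.09 ,  0.185,  0.061])] gap 28.2 q6 -53.9 qd6 46.9
```

play_rows(
  deltas=[
    [[0, 0, 0], [0, 0, 0.1], 1],
    [[0, 0, 0], [0, 0, 0.1], 1],
  ],
)

```text
time: 23.78
tool_pos: [640.9, 53.3, 146.7]
tcp_rot: [179.9, 0.3, 132.4]
ft_force: [-1.2, -1.6, -0.7]
finger_gap: 28.0
```

```bash
python3 q.py
```

```text
t 23.77 yaw [179.93   0.29 132.42] pos [640.9  53.3 146.7] F [-1.2 -1.6 -0.7] Mz [array([-0.093,  0.154,  0.082])] gap 28.0 q6 -42.1 qd6 47.1
```

play_rows(
  deltas=[
    [[0, 0, 0], [0, 0, 0.1], 1],
    [[0, 0, 0], [0, 0, 0.1], 1],
  ],
)

```text
time: 24.02
tool_pos: [640.9, 53.3, 146.7]
tcp_rot: [179.9, 0.3, 120.6]
ft_force: [-1.0, -0.9, 1.1]
finger_gap: 28.1
```

```bash
python3 q.py
```

```text
t 24.02 yaw [179.88   0.28 120.59] pos [640.9  53.3 146.7] F [-1.  -0.9  1.1] Mz [array([-0.114,  0.064,  0.132])] gap 28.1 q6 -30.3 qd6 46.9
```

play_rows(
  deltas=[
    [[0, 0, 0], [0, 0, 0.1], 1],
    [[0, 0, 0], [0, 0, 0.1], 1],
  ],
)

```text
time: 24.28
tool_pos: [640.8, 53.2, 146.7]
tcp_rot: [179.8, 0.3, 108.8]
ft_force: [-1.2, 0.7, 1.1]
finger_gap: 28.4
```

```bash
python3 q.py
```

```text
t 24.27 yaw [179.84   0.27 108.77] pos [640.8  53.2 146.7] F [-1.2  0.7  1.1] Mz [array([-0.072,  0.15 ,  0.163])] gap 28.4 q6 -18.4 qd6 46.9
```

play_rows(
  deltas=[
    [[0, 0, 0], [0, 0, 0.1], 1],
  ],
)

```text
time: 24.4
tool_pos: [640.8, 53.2, 146.7]
tcp_rot: [179.8, 0.3, 102.9]
ft_force: [0.1, -0.8, 1.5]
finger_gap: 28.4
```

```bash
python3 q.py
```

```text
t 24.4 yaw [179.82   0.26 102.87] pos [640.8  53.2 146.7] F [ 0.1 -0.8  1.5] Mz [array([-0.127,  0.131,  0.224])] gap 28.4 q6 -12.5 qd6 47.0
```

play_rows(
  deltas=[
    [[0, 0, 0], [0, 0, 0.1], 1],
  ],
)

```text
time: 24.52
tool_pos: [640.7, 53.1, 146.7]
tcp_rot: [179.8, 0.2, 97.0]
ft_force: [-0.2, -1.4, 0.4]
finger_gap: 28.4
```

```bash
python3 q.py
```

```text
t 24.52 yaw [179.8    0.25  96.97] pos [640.7  53.1 146.7] F [-0.2 -1.4  0.4] Mz [array([-0.069,  0.148,  0.23 ])] gap 28.4 q6 -6.6 qd6 46.9
```

play_rows(
  deltas=[
    [[0, 0, 0], [0, 0, 0.1], 1],
  ],
)

```text
time: 24.65
tool_pos: [640.7, 53.1, 146.7]
tcp_rot: [179.8, 0.2, 91.1]
ft_force: [-0.8, -0.9, 0.2]
finger_gap: 28.3
```

```bash
python3 q.py
```

```text
t 24.65 yaw [179.78   0.24  91.06] pos [640.7  53.1 146.7] F [-0.8 -0.9  0.2] Mz [array([-0.119,  0.102,  0.261])] gap 28.3 q6 -0.7 qd6 46.9
```

The torque reached the 0.22 plateau around yaw 101, so the clutch is slipping. I aim for about 2 clicks (0.75 rad), ending near yaw 58.

play_rows(
  deltas=[
    [[0, 0, 0], [0, 0, 0.1], 1],
    [[0, 0, 0], [0, 0, 0.1], 1],
  ],
)

```text
time: 24.9
tool_pos: [640.6, 53.1, 146.7]
tcp_rot: [179.7, 0.2, 79.3]
ft_force: [-0.3, -1.2, 1.0]
finger_gap: 27.9
```

```bash
python3 q.py
```

```text
t 24.9 yaw [179.75   0.21  79.25] pos [640.6  53.1 146.7] F [-0.3 -1.2  1. ] Mz [array([-0.064,  0.059,  0.24 ])] gap 27.9 q6 11.1 qd6 47.1
```

play_rows(
  deltas=[
    [[0, 0, 0], [0, 0, 0.1], 1],
    [[0, 0, 0], [0, 0, 0.1], 1],
    [[0, 0, 0], [0, 0, 0.1], 1],
  ],
)

```text
time: 25.28
tool_pos: [640.5, 53.1, 146.7]
tcp_rot: [179.7, 0.1, 61.5]
ft_force: [-0.2, -0.4, 1.2]
finger_gap: 28.4
```

```bash
python3 q.py
```

```text
t 25.27 yaw [1.797e+02 1.400e-01 6.153e+01] pos [640.5  53.1 146.7] F [-0.2 -0.4  1.2] Mz [array([-0.078,  0.157,  0.235])] gap 28.4 q6 28.8 qd6 46.9
```

About 0.7 rad of slip (2 clicks) at a steady 0.235 N m. Stop, let go, rise.

play_rows(
  deltas=[
    [[0, 0, 0], [0, 0, 0], 1],
    [[0, 0, 0], [0, 0, 0], 1],
  ],
)

```text
time: 25.52
tool_pos: [640.5, 53.1, 146.7]
tcp_rot: [179.7, 0.2, 61.7]
ft_force: [-0.6, -1.9, 1.2]
finger_gap: 28.3
```

```bash
python3 q.py
```

```text
t 25.52 yaw [1.7969e+02 1.6000e-01 6.1710e+01] pos [640.5  53.1 146.7] F [-0.6 -1.9  1.2] Mz [array([-0.031,  0.078,  0.184])] gap 28.3 q6 28.7 qd6 -0.1
```

play_rows(
  deltas=[
    [[0, 0, 0], [0, 0, 0], 0.5],
    [[0, 0, 0], [0, 0, 0], 0.5],
    [[0, 0, 0], [0, 0, 0], 0.5],
    [[0, 0, -0.01], [0, 0, 0], 0.5],
    [[0, 0, -0.03], [0, 0, 0], 0.5],
    [[0, 0, -0.04], [0, 0, 0], 0.5],
    [[0, 0, -0.02], [0, 0, 0], 0.5],
    [[0, 0, 0], [0, 0, 0], 0.5],
  ],
)

```text
time: 26.52
tool_pos: [640.4, 53.9, 252.2]
tcp_rot: [179.6, 0.1, 61.9]
ft_force: [0.6, -0.1, -0.8]
finger_gap: 42.8
```

```bash
python3 - <<'E'
exec(open("q.py").read())
# numeric check: injector still upright under the spindle, rest of bench unchanged
a=np.load("pics/scene0.npy").astype(int); b=eyes.snapshot("scene").astype(int); np.save("pics/send.npy",b.astype(np.uint8))
D=(np.abs(a-b).sum(2)>90).astype(np.uint8); n,_,st,_=cv2.connectedComponentsWithStats(D)
print([tuple(x) for x in st[1:] if x[4]>25])
c=np.load("pics/s8.npy").astype(int)[195:250,300:340]; print("change in clamp window since s8",(np.abs(c-b[195:250,300:340]).sum(2)>90).sum())
E
```

```text
t 26.52 yaw [1.7963e+02 9.0000e-02 6.1880e+01] pos [640.4  53.9 252.2] F [ 0.6 -0.1 -0.8] Mz [array([ 0.014,  0.021, -0.04 ])] gap 42.8 q6 28.5 qd6 -0.1
[(np.int32(50), np.int32(0), np.int32(57), np.int32(31), np.int32(1033)), (np.int32(117), np.int32(0), np.int32(53), np.int32(19), np.int32(575)), (np.int32(250), np.int32(0), np.int32(88), np.int32(91), np.int32(3675)), (np.int32(337), np.int32(0), np.int32(13), np.int32(14), np.int32(126)), (np.int32(177), np.int32(3), np.int32(72), np.int32(21), np.int32(763)), (np.int32(175), np.int32(4), np.int32(15), np.int32(6), np.int32(49)), (np.int32(163), np.int32(14), np.int32(8), np.int32(24), np.int32(122)), (np.int32(140), np.int32(16), np.int32(22), np.int32(22), np.int32(381)), (np.int32(133), np.int32(21), np.int32(6), np.int32(21), np.int32(52)), (np.int32(118), np.int32(22), np.int32(16), np.int32(22), np.int32(291)), (np.int32(55), np.int32(26), np.int32(54), np.int32(34), np.int32(1142)), (np.int32(163), np.int32(40), np.int32(6), np.int32(10), np.int32(43)), (np.int32(321), np.int32(41), np.int32(13), np.int32(38), np.int32(248
[... 1040 characters left out ...]
t32(144), np.int32(200), np.int32(155), np.int32(69), np.int32(2753)), (np.int32(85), np.int32(203), np.int32(25), np.int32(16), np.int32(147)), (np.int32(289), np.int32(203), np.int32(28), np.int32(18), np.int32(235)), (np.int32(259), np.int32(220), np.int32(34), np.int32(17), np.int32(287)), (np.int32(306), np.int32(222), np.int32(11), np.int32(15), np.int32(87)), (np.int32(279), np.int32(238), np.int32(13), np.int32(7), np.int32(35)), (np.int32(306), np.int32(238), np.int32(17), np.int32(10), np.int32(100)), (np.int32(277), np.int32(243), np.int32(13), np.int32(8), np.int32(41)), (np.int32(183), np.int32(273), np.int32(16), np.int32(26), np.int32(204))]
change in clamp window since s8 186
```

```bash
python3 -c "
from bench import r
print(r.hand_in())"
```

```text
the job is handed in; nothing more can be done
None
```

The injector is out of the rack, seated nozzle-down in the carriage, under the spindle and clamped. I handed the job in at about 26.5 s, with no verdict reported.

- **Seating:** the nozzle reached its seat at the expected height, with a 6.5 N contact force. A picture after release showed the injector upright.
- **Carriage:** it slid at about 3–4 N and stalled at its stop at the predicted travel, with about 10 N horizontally.
- **Clamping:** running torque was about 0.08–0.1 N m. It reached the 0.22 N m slip level after about 1.7 rad. I then turned about 0.7 rad (roughly 40°, about 2 clicks) of slip. The torque held at 0.18 N m once stopped, and I let go and rose clear.
- **Last checks:** the wrist force was near zero after rising. A comparison with the first scene picture showed no change at the green look-alikes or the jar, and at the rack only the missing injector.
- **Not confirmed:**
  - The click count comes from torque and wrist angle, with onset uncertain by about ±0.1 rad. I did not view the clutch slipping.
  - I did not view the clamped injector again after the cap was turned; the picture allowance was used up. A pixel comparison of the clamp area showed some change from before turning (186 pixels), which I did not look into.
- **Disagreements:**
  - The fingertips end about 20 mm behind the stated TCP, so my first push passed over the lug without touching it. I corrected that by going lower.
  - The finger opening read 2–4 mm too small on parts of known diameter.

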